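Run the magnifier along its locking rail to the end stop

ROBOT

A 6-joint arm with a two-finger parallel gripper is mounted at the origin on the work surface. World frame = base frame: x ahead of the robot, y to its left, z up, the work surface at z = 0. Lengths are in m, angles in rad, forces in N, time in s.
With the tool pointing down it reaches from about 0.25 to 0.725 m from the base axis. Payload 4 kg.
Tool frame: the origin (TCP) lies on the centre line of the jaws, within the pads' length; the fingertips stand 25 mm ahead of it and the grasp point (between the pads) lies 6 mm ahead of it; z points along the fingers, x is the direction in which the jaws open and shut, and the axes are right-handed (so a half turn about z gives the same grasp; the last joint's range is limited). The gripper opens to 85 mm and grips with 20 to 120 N. Pads are 22 mm wide; open, the fingers measure 114 mm over their backs; the gripper's body (76 mm by 85 mm) begins 54 mm behind the grasp point. The pads swing forward as they close: fully open they stand 13 mm farther back than shut.
Start: joints at [-1.211, 0.241, 0.005, 1.335, 0, 1.571], TCP at [0.176, -0.468, 0.256] pointing down, gripper open.
Joint ranges: [-2.72, 2.72], [-1.05, 1.87], [-1.09, 1.28], [-1.99, 2.15], [-1.42, 1.44], [-3.14, 3.14]. Speed limits (rad/s): [2.79, 2.79, 3.14, 3.14, 3.14, 3.14].

INTERFACE

Orientations are given as a unit quaternion [x, y, z, w].
In Python, from workcell import bot, imaging, order gives the robot as it stands.
- The arm moves only by the tool carry_out, never from a script. Its argument "moves" is a list of rows, each a list of 5 numbers: the shift along the tool's x, y, z scaled (see below), then the turn about the tool's z scaled (see below), then the opening, from -1 (shut) to 1 (fully open). In form: [[tx, ty, tz, roll, hand], ...]. A call has 1 to 20 rows; each row is the pose to reach, as a shift and turn from the pose commanded when the call began, along the tool's axes at that moment; what a row does not reach only later rows make up. The controller multiplies each number of a shift by 0.1 m and each number of a turn by 90 degrees. A row lasts 1/10 s, in which the tool goes at most 50 mm and 8.59 degrees, less where a joint would pass 70% of its speed; a pose out of reach is approached as far as the arm can. A call with a number of a shift or a turn outside -1 to 1 is refused whole. A call with a gripper value outside its range is refused whole. The fingers move at their own pace and stop on an object; the grip force is fixed at half the most. Time passes only in rows, so rows that repeat a pose let the fingers close. It gives the time, the measured TCP pose, the force and the opening at its end, in the units of the state.
- bot.get_obs(): the state, without advancing time (a new reading comes with each control period).
- imaging.camera(name): name is "scene" or "top" or "wrist"; returns the picture (400x640x3 uint8, red, green, blue); there is no depth.
- imaging.camera_model(name): a dict with "fovy" (degrees; the focal length in pixels is half the picture's height over the tangent of half this angle, whatever the lens; pixels are square), "cx", "cy" (the principal point, pixels), "eye" and "rotation" of the camera in the world. Camera axes: x right, y up, looking along -z (the intrinsics and any distortion apply to the point x, -y, -z); pixel columns grow to the right and rows downward; lengths in m; the calibration is good to about 2 mm. A picture is of the moment at which its call begins: read the wrist's pose just before it. camera_model takes no time and is no camera call; for the wrist camera it gives the pose at the moment of the call.
- order.job_done(): hands the job in, once; it reports no verdict.
The state is a dict: "clock": time; "joint_pos": joint angles; "joint_vel": joint speeds; "tau": joint torques, N m; "eef_pos": TCP position; "tool_rot": TCP orientation; "ft_force": force on the tool from outside, world axes, zero at the start; "ft_torque": the same for the moment, N m; "grip_width": finger opening in m.
Only numpy, scipy, OpenCV 4.12 (cv2) and the standard library are available. Lean on these libraries where they do the work, as an engineer would, in place of code of your own. Each camera call takes 0.05 s, during which the arm holds its last target.

TASK

Bring the magnifier over the glass specimen slide: press the lock button on top of its carriage and, keeping the button held down with the fingertips, push the carriage along the rail until it is fully against the end stop beside the slide. Then let the button spring up so that the carriage is locked there, and move clear. Only press and push: do not pick up or shift the loose things standing around.

Things in the scene. Friction and masses are not known exactly. Their poses are not given: they have to be found in the camera images.
- rail: Fixed rail unit on the table: aluminium bed 100 mm wide (x), 12 high, from y = -130 to +175 mm, with a steel rail, a row of locking pins, and at the +y end a low shelf (x 50 to 155, y 60 to 175 mm) with the glass slide. Origin on the table below the middle of the button's travel; z up; +y is the direction in which the carriage slides to the end stop.
- carriage (a joint): Travel of the grey carriage along the rail's +y in m: 0.140 against the end stop, starts locked between 0 and 0.065. It is 105 mm long, 94 wide, its deck 50 mm above the table. With the button down it slides easily (about 1 N, 0.4 to 0.9 kg); else pins every 12 mm lock it with 1 mm of play either way (0.139 to 0.140 at the stop).
- lock_button (a joint): How far the lock button is pressed down, in m: 0 up (locked), 0.009 fully down; the lock frees at about 0.0055. Spring: about 2.4 N to start, 6 N fully down. It springs up again by itself.
- button_top (a point): Centre of the top of the lock button: a ribbed steel rectangular pad 36 mm wide (across the rail) and 42 long (along it), standing 18 mm above the carriage's deck, 68 mm above the table when up. The point moves with the carriage and the press; in the rail's frame it is at x = 0, y = carriage - 0.071 m.
- block_face (a point): On the carriage's solid upright block (92 mm wide, 48 long, top 95 mm above the table), which stands just ahead of the button: the middle of its flat face that looks back over the button (towards the rail's -y), 80 mm above the table, 26 mm ahead of the button's centre. Fingertips that press the button can push against this face.
- lens_center (a point): Centre of the round magnifier lens (74 mm across its rim, 55 to 65 mm above the table), fixed to the carriage's block and reaching out to the rail's +x side, 112 mm from the rail's centre line. It comes over the glass slide when the carriage is at the end stop.
- stop_face (a point): On the face of the end stop that the carriage's front end meets, 70 mm above the table on the rail's centre line. The stop is a dark steel block 92 mm wide, 22 long, its top 92 mm above the table.
- weight: Bystander, loose: brass weight, 44 mm across and 60 high (mm). Origin at the centre of its underside. Leave it alone.
- spool: Bystander, loose: empty wooden spool, 40 across and 50 high (mm). Origin at the centre of its underside. Leave it alone.
- jar: Bystander, loose: small amber jar with a cap, 48 across and 60 high (mm). Origin at the centre of its underside. Leave it alone.
- brush: Bystander, loose: soft brush lying flat, 170 long (mm). Origin at the centre of its underside. Leave it alone.
- dish: Bystander, loose: shallow white bowl, 80 across and 25 high (mm). Origin at the centre of its underside. Leave it alone.
- beaker: Bystander, loose: clear glass cup, 60 across and 75 high (mm). Origin at the centre of its underside. Leave it alone.

How it is judged:
On the way, in this order (a step that is already met when the one before it is completed fails the run):
1. the lock button is pressed down while the carriage is still in the first part of its travel (value of joint lock_button above 0.006 m and value of joint carriage below 0.09 m), for 0.1 s.
2. the carriage reaches the end stop with the button still held down (value of joint lock_button above 0.005 m and value of joint carriage above 0.137 m), for 0.05 s.
At the end, for the whole second after the job is handed in: The carriage is within 3 mm of the end stop (joint above 0.137), at rest, and the button has sprung up (less than 2 mm down), so that it is locked there (value of joint carriage above 0.137 m and value of joint lock_button below 0.002 m and velocity of joint carriage below 0.01 m/s); the robot touches nothing.
It fails at once if a loose bystander is shifted by more than 20 mm or lifted (distance of any of weight, spool, jar, brush, dish, beaker from where it was at the start of the episode above 0.02 m).
It also fails if it takes over 32 s, if anything falls off the work surface, if the arm or the gripper's body presses on something with over 40 N, if the wrist force passes 120 N, or if a joint passes its speed limit or range.

## Working session

There is one attempt and no reset: what is moved stays moved. The work goes in short steps, Python scripts to look and compute and a tool call to move; the robot and the scene stay as the last step left them, time stands still between calls to the robot, and variables do not carry over. Pictures are saved under pics/ and viewed, and the job is handed in when it is done.

Besides the shell and the picture viewer there is one more tool, called after ">>>" in YAML: its name, and indented under it one key for each argument. carry_out: Moves the arm, as the interface text tells. Its arguments: {"type":"object","properties":{"moves":{"type":"array","items":{"type":"array","items":{"type":"number","minimum":-1,"maximum":1}}}},"required":["moves"]}

```bash
mkdir -p pics; python3 - <<'E'
from workcell import bot, imaging, order
import cv2
o=bot.get_obs()
for k,v in o.items(): print(k,v)
for n in ["scene","top","wrist"]:
    print(n,imaging.camera_model(n))
for n in ["scene","top"]:
    cv2.imwrite(f"pics/{n}0.png",imaging.camera(n)[:,:,::-1])
E
```

```text
clock 0.0
joint_pos [-1.21098833e+00  2.41431470e-01  3.73142661e-03  1.33520813e+00
 -3.37955003e-07  1.57077401e+00]
joint_vel [ 6.03134856e-04 -5.17257319e-04 -5.65885749e-05  1.57966847e-03
 -5.69965185e-04  9.24506204e-04]
tau [-1.61440727e-03 -3.72312427e+01  2.52411640e+01  1.67964696e-02
 -2.32058037e-04 -1.44482374e-05]
eef_pos [ 0.1758431  -0.46743976  0.25540642]
tool_rot [ 8.22226826e-01 -5.69158969e-01 -8.68292598e-04 -6.00869599e-04]
ft_force [-0.25089215 -0.44772803 -0.02754901]
ft_torque [-0.05286319  0.02836121 -0.04773019]
grip_width 0.08539708165780159
scene {'fovy': 42.741056678425224, 'cx': 320.6372721069037, 'cy': 201.4987291047278, 'eye': array([ 1.02017695, -0.78288008,  0.77299136]), 'rotation': array([0.4450248 , 0.10752562, 0.23473689, 0.85749038])}
top {'fovy': 47.614112991246344, 'cx': 320.0982121861774, 'cy': 198.44318449062442, 'eye': array([0.35461741, 0.06668309, 1.06255685]), 'rotation': array([-0.07035783,  0.07312218,  0.71332163, -0.69345163])}
wrist {'fovy': 68.6430375915788, 'cx': 320.2246518573137, 'cy': 194.5412029596672, 'eye': array([ 0.24906833, -0.44009774,  0.37244573]), 'rotation': array([-0.1259535 ,  0.0886298 , -0.56226919,  0.8124862 ])}
```

View pics/scene0.png

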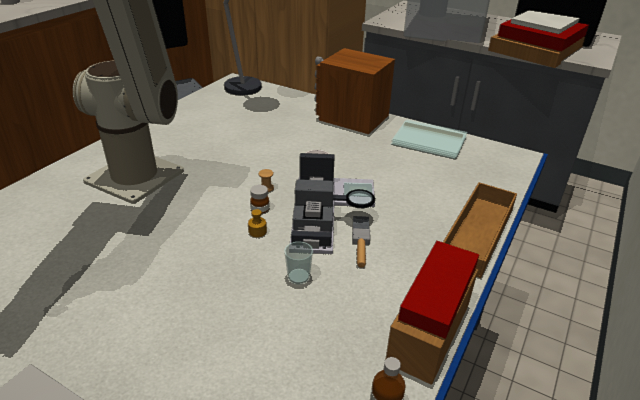

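View pics/top0.png

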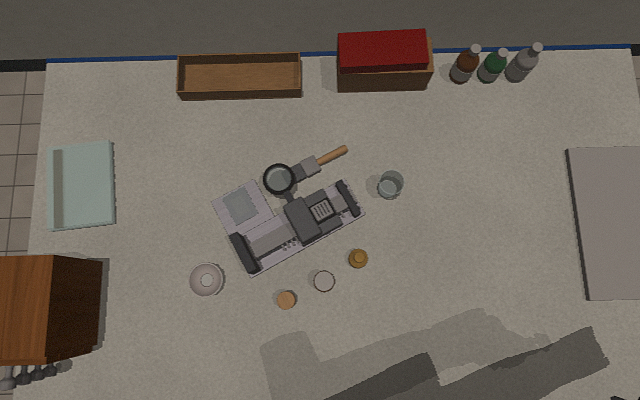

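The scene shows the rail with its dark end stop at about (317,170), the button at (313,208) and the beaker at (299,263). In the top view the button is at (322,209), the end stop at (244,253) and the lens at (279,179). I'll enlarge the top view.

```bash
python3 - <<'E'
import cv2
a=cv2.imread("pics/top0.png")
c=cv2.resize(a[140:290,200:400],None,fx=4,fy=4,interpolation=cv2.INTER_CUBIC)
cv2.imwrite("pics/topc.png",c)
a=cv2.imread("pics/scene0.png")
c=cv2.resize(a[140:290,235:395],None,fx=4,fy=4,interpolation=cv2.INTER_CUBIC)
cv2.imwrite("pics/scenec.png",c)
E
```

```text
(no output)
```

View pics/topc.png

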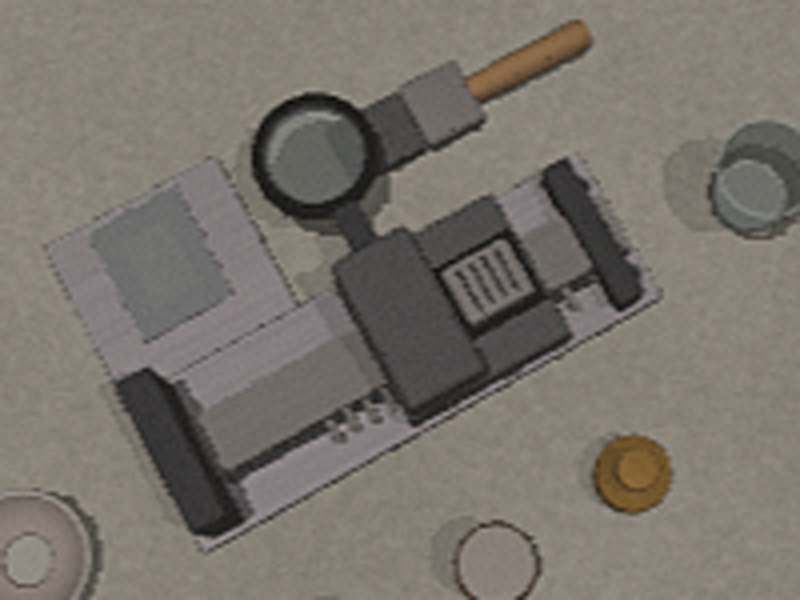

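View pics/scenec.png

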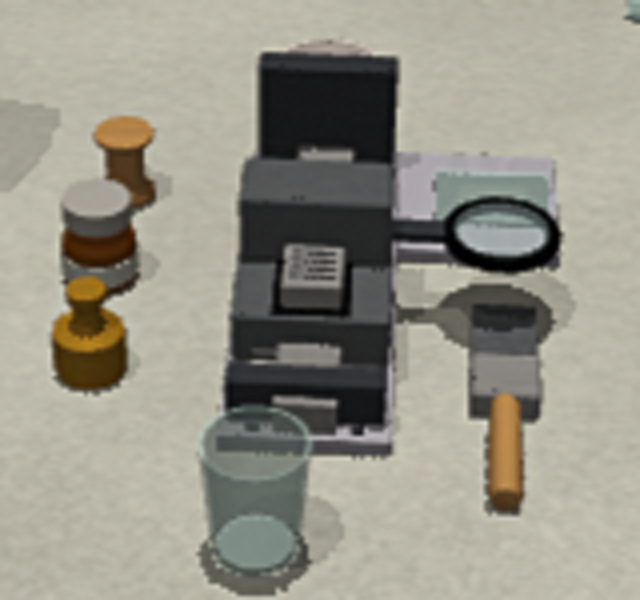

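```bash
cat > h.py <<'E'
import numpy as np
from workcell import imaging
from scipy.spatial.transform import Rotation as R
def proj(cm,P,H=400):
    f=H/2/np.tan(np.radians(cm['fovy'])/2)
    q=R.from_quat(cm['rotation']).inv().apply(np.atleast_2d(P)-cm['eye'])
    return np.c_[cm['cx']+f*q[:,0]/-q[:,2], cm['cy']-f*q[:,1]/-q[:,2]]
E
cat > fit.py <<'E'
from h import *
from scipy.optimize import least_squares
T=imaging.camera_model("top");S=imaging.camera_model("scene")
# x,y,z,moves, u,v
top=[(-50,175,12,0,205,550),(-50,-130,12,0,660,295),(50,-130,12,0,578,152),
(18,-50,68,1,443,275),(18,-92,68,1,508,238),(-18,-92,68,1,537,287),(-18,-50,68,1,475,325),
(46,3,95,1,335,265),(46,-45,95,1,408,230),(-46,-45,95,1,487,375),(-46,3,95,1,415,412)]
sc=[(-18,-50,68,1,287,243),(18,-50,68,1,347,246),(-18,-92,68,1,281,287),(18,-92,68,1,343,284),
(-46,-45,95,1,241,205),(46,-45,95,1,392,207),(50,-130,12,0,390,445)]
def res(p,full=False):
    x,y,yaw,c=p; out=[]
    for cm,L,o in((T,top,(200,140)),(S,sc,(235,140))):
        A=np.array(L,float);P=A[:,:3]/1000;P[:,1]+=A[:,3]*c
        W=R.from_euler('z',yaw).apply(P)+[x,y,0]
        out.append(proj(cm,W)-(A[:,4:6]/4+np.array(o)-.375))
    return np.vstack(out) if full else np.vstack(out).ravel()
best=min((least_squares(res,[.4,.1,t,.03],loss='soft_l1') for t in np.arange(-3,3,.5)),key=lambda s:s.cost)
print(best.x,np.degrees(best.x[2]));print(res(best.x,True).round(1))
x,y,yaw,c=best.x
for n,P in dict(button=(0,c-.071,.068),face=(0,c-.045,.08)).items(): print(n,R.from_euler('z',yaw).apply(P)+[x,y,0])
E
python3 fit.py
```

```text
[0.51596599 0.09180666 0.48674874 0.03071448] 27.8886486668453
[[-0.2  1. ]
 [ 1.  -0.1]
 [ 0.1 -0.3]
 [-0.5 -1.5]
 [-0.4 -1.3]
 [ 0.4  0.2]
 [-0.6 -0.1]
 [-1.3 -0.5]
 [-0.3 -2.4]
 [ 0.8 -2.1]
 [-0.8 -0.4]
 [-1.3  0.1]
 [-1.2 -0.1]
 [-0.9 -0.4]
 [-0.9  1. ]
 [-1.5 -1.5]
 [-0.2 -0.4]
 [-0.2 -0.8]]
button [0.53480974 0.05619996 0.068     ]
face [0.52264811 0.07918028 0.08      ]
```

>>> carry_out:
  moves:
    - [-0.2,-0.3,0,0,-1]
    - [-0.4,-0.6,0,0,-1]
    - [-0.6,-0.8,0,0,-1]
    - [-0.7,-1,0,0,-1]
    - [-0.7,-1,0,0,-1]

```text
clock: 0.6
eef_pos: [0.2459, -0.3653, 0.2561]
tool_rot: [0.823, -0.568, -0.0, -0.0]
ft_force: [-0.3, -0.9, -0.9]
grip_width: 0.0122
```

>>> carry_out:
  moves:
    - [-0.2,-0.3,0,0,-1]
    - [-0.4,-0.6,0,0,-1]
    - [-0.6,-0.8,0,0,-1]
    - [-0.7,-1,0,0,-1]
    - [-0.7,-1,0,0,-1]

```text
clock: 1.1
eef_pos: [0.3148, -0.2656, 0.2561]
tool_rot: [0.823, -0.568, -0.0, -0.0]
ft_force: [-0.3, -0.7, 0.8]
grip_width: -0.0003
```

>>> carry_out:
  moves:
    - [-0.2,-0.3,0,0,-1]
    - [-0.4,-0.6,0,0,-1]
    - [-0.6,-0.8,0,0,-1]
    - [-0.7,-1,0,0,-1]
    - [-0.7,-1,0,0,-1]

```text
clock: 1.6
eef_pos: [0.3839, -0.1655, 0.2561]
tool_rot: [0.823, -0.568, 0.0, 0.0]
ft_force: [-0.2, 0.6, 0.1]
grip_width: -0.0001
```

>>> carry_out:
  moves:
    - [-0.2,-0.3,0,0,-1]
    - [-0.4,-0.6,0,0,-1]
    - [-0.6,-0.8,0,0,-1]
    - [-0.7,-1,0,0,-1]
    - [-0.7,-1,0,0,-1]

```text
clock: 2.1
eef_pos: [0.453, -0.0651, 0.256]
tool_rot: [0.823, -0.568, 0.0, 0.0]
ft_force: [-0.6, -0.8, 0.1]
grip_width: -0.0001
```

>>> carry_out:
  moves:
    - [-0.2,-0.3,0,-0.09,-1]
    - [-0.4,-0.6,0,-0.18,-1]
    - [-0.6,-0.8,0,-0.27,-1]
    - [-0.7,-1,0,-0.36,-1]
    - [-0.7,-1,0,-0.45,-1]
    - [-0.7,-1,0,-0.54,-1]
    - [-0.7,-1,0,-0.63,-1]
    - [-0.7,-1,0,-0.72,-1]
    - [-0.7,-1,0,-0.81,-1]
    - [-0.7,-1,0,-0.9,-1]
    - [-0.7,-1,0,-0.98,-1]
    - [-0.7,-1,0,-0.98,-1]

```text
clock: 3.3
eef_pos: [0.5205, 0.0334, 0.2561]
tool_rot: [0.987, 0.162, -0.0, 0.0]
ft_force: [-0.4, 0.5, 0.0]
grip_width: 0.0002
```

```bash
python3 - <<'E'
from workcell import imaging
import cv2,pickle
m=imaging.camera_model("wrist");a=imaging.camera("wrist")
pickle.dump(m,open("w1.pkl","wb"));cv2.imwrite("pics/w1.png",a[:,:,::-1]);print(m)
E
```

```text
{'fovy': 68.6430375915788, 'cx': 320.2246518573137, 'cy': 194.5412029596672, 'eye': array([0.49565095, 0.10756037, 0.37308042]), 'rotation': array([-0.1525205 , -0.02487688,  0.16019539,  0.97491337])}
```

View pics/w1.png

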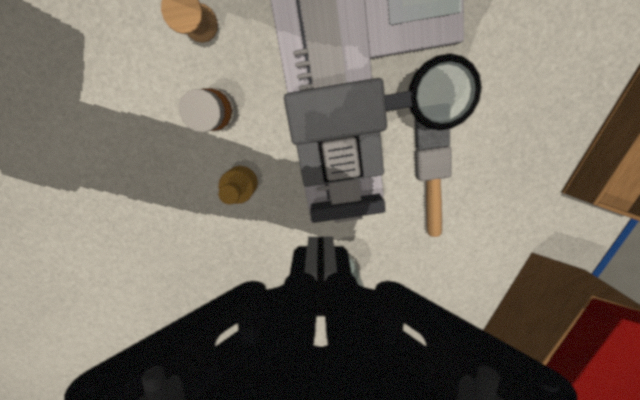

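The wrist view shows the button at about (341,158), the block top around (336,110), the lens at (445,91) and the closed fingers at (320,258). I'll enlarge it and include these points in the fit.

```bash
python3 - <<'E'
import cv2
a=cv2.imread("pics/w1.png")
cv2.imwrite("pics/w1c.png",cv2.resize(a[70:230,270:400],None,fx=5,fy=3.75*4/3,interpolation=cv2.INTER_CUBIC)[:600*2])
E
python3 -c "
import cv2;a=cv2.imread('pics/w1.png')
cv2.imwrite('pics/w1c.png',cv2.resize(a[75:225,270:400],None,fx=4,fy=4,interpolation=cv2.INTER_CUBIC))"
```

```text
(no output)
```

View pics/w1c.png

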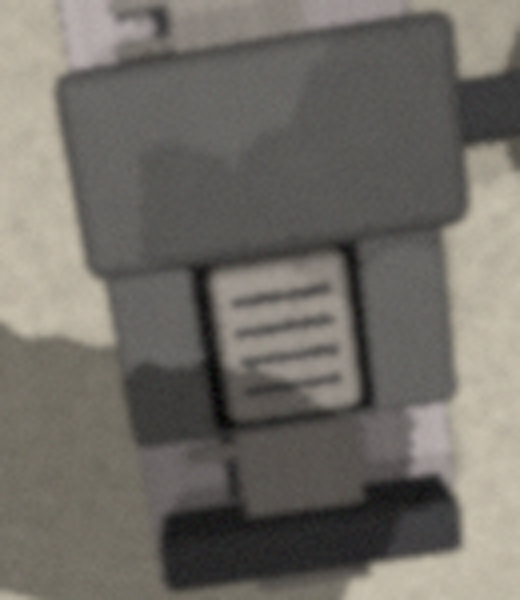

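```bash
cat > fit2.py <<'E'
exec(open('fit.py').read().split("def res")[0])
import pickle
Wm=pickle.load(open("w1.pkl","rb"))
w=[(-46,3,95,1,57,78),(46,3,95,1,458,12),(46,-45,95,1,467,220),(-46,-45,95,1,92,278),(-18,-92,68,1,225,428),(18,-92,68,1,360,403)]
def go(sets,label):
  def res(p,full=False):
    x,y,yaw,c=p; out=[]
    for cm,L,o in sets:
        A=np.array(L,float);P=A[:,:3]/1000;P[:,1]+=A[:,3]*c
        Wd=R.from_euler('z',yaw).apply(P)+[x,y,0]
        out.append(proj(cm,Wd)-(A[:,4:6]/4+np.array(o)-.375))
    return np.vstack(out) if full else np.vstack(out).ravel()
  b=least_squares(res,[.516,.092,.487,.03],loss='soft_l1')
  x,y,yaw,c=b.x
  print(label,np.degrees(yaw),c,R.from_euler('z',yaw).apply((0,c-.071,.068))+[x,y,0],abs(b.fun).max().round(1))
  return res(b.x,True).round(1)
t=(T,top,(200,140));s=(S,sc,(235,140));ww=(Wm,w,(270,75))
go([t],'top');go([s],'scene');print(go([ww],'wrist'));go([t,s,ww],'all')
E
python3 fit2.py
```

```text
top 27.852191127085465 0.03048211434887855 [0.53346424 0.0557489  0.068     ] 1.8
scene 27.17605603749824 0.03228196717685692 [0.53698546 0.05686726 0.068     ] 1.4
wrist 26.83036198359547 -0.13324187254698422 [0.53506596 0.05810334 0.068     ] 2.1
[[-2.1 -2. ]
 [ 0.3 -1.2]
 [ 1.9  1.6]
 [-1.6  1.2]
 [ 0.7 -0.4]
 [ 0.2  1.3]]
all 27.414378876921315 0.03174633983081735 [0.53501264 0.05745937 0.068     ] 3.0
```

>>> carry_out:
  moves:
    - [0.1,-0.13,0.2,-0.05,-1]
    - [0.2,-0.256,0.4,-0.097,-1]
    - [0.2,-0.256,0.6,-0.097,-1]
    - [0.2,-0.256,0.8,-0.097,-1]
    - [0.2,-0.256,1,-0.097,-1]
    - [0.2,-0.256,1,-0.097,-1]

```text
clock: 3.95
eef_pos: [0.5292, 0.0651, 0.1534]
tool_rot: [0.972, 0.237, -0.003, -0.0]
ft_force: [-0.1, 0.0, -0.6]
grip_width: 0.0003
```

>>> carry_out:
  moves:
    - [0,0,0.2,0,-1]
    - [0,0,0.4,0,-1]
    - [0,0,0.5,0,-1]
    - [0,0,0.55,0,-1]
    - [0,0,0.55,0,-1]
    - [0,0,0.55,0,-1]

```text
clock: 4.55
eef_pos: [0.5322, 0.0663, 0.1023]
tool_rot: [0.971, 0.238, 0.001, 0.0]
ft_force: [-0.3, 0.7, -0.5]
grip_width: 0.0003
```

```bash
python3 - <<'E'
from workcell import imaging,bot
import cv2
a=imaging.camera("wrist");b=imaging.camera("scene")
cv2.imwrite("pics/w2.png",a[:,:,::-1]);cv2.imwrite("pics/s2.png",cv2.resize(b[140:290,235:395,::-1],None,fx=4,fy=4,interpolation=cv2.INTER_CUBIC))
o=bot.get_obs();print(o['eef_pos'],o['ft_force'])
E
```

```text
[0.53224665 0.06639382 0.10236577] [ 0.85764677 -0.23943745 -0.09495042]
```

View pics/w2.png

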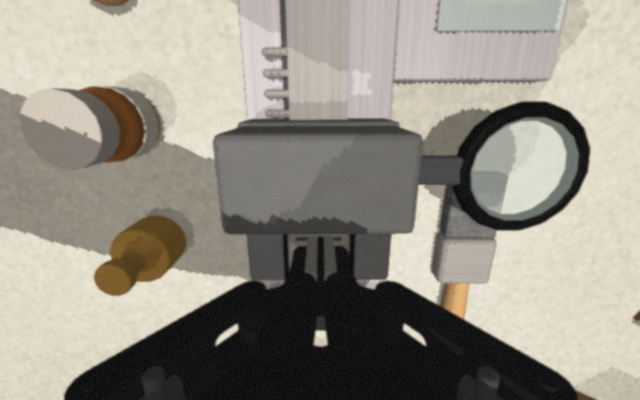

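View pics/s2.png

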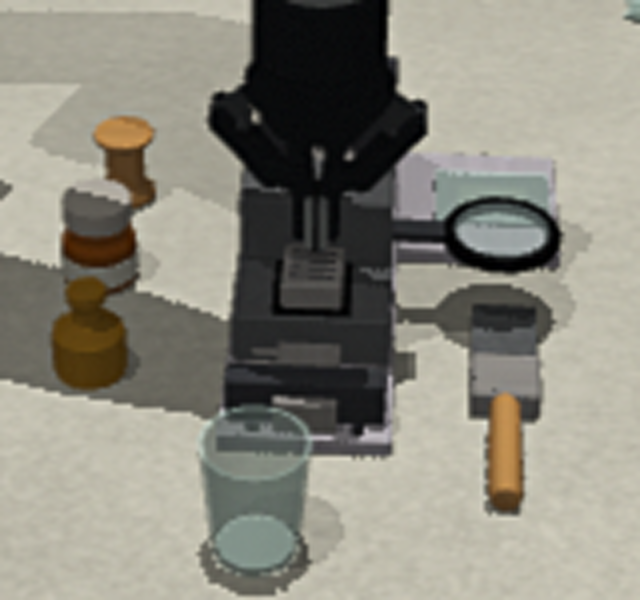

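The wrist view shows the block square to the image. The scene crop shows the closed tips over the front half of the button at (318,250). I'll press now.

>>> carry_out:
  moves:
    - [0,0,0.05,0,-1]
    - [0,0,0.1,0,-1]
    - [0,0,0.14,0,-1]
    - [0,0,0.17,0,-1]
    - [0,0,0.17,0,-1]
    - [0,0,0.17,0,-1]

```text
clock: 5.25
eef_pos: [0.5321, 0.0665, 0.0848]
tool_rot: [0.971, 0.238, 0.001, 0.0]
ft_force: [-0.6, -0.1, 5.5]
grip_width: -0.0001
```

Force is 5.5 N, which matches about 7.7 mm of press. Now I'll push along tool -y, which is rail +y.

>>> carry_out:
  moves:
    - [0,-0.03,0.005,0,-1]
    - [0,-0.06,0.005,0,-1]
    - [0,-0.1,0.005,0,-1]
    - [0,-0.15,0.005,0,-1]
    - [0,-0.22,0.005,0,-1]
    - [0,-0.3,0.005,0,-1]
    - [0,-0.38,0.005,0,-1]
    - [0,-0.46,0.005,0,-1]
    - [0,-0.54,0.005,0,-1]
    - [0,-0.62,0.005,0,-1]
    - [0,-0.7,0.005,0,-1]
    - [0,-0.75,0.005,0,-1]
    - [0,-0.8,0.005,0,-1]
    - [0,-0.8,0.005,0,-1]

```text
clock: 6.65
eef_pos: [0.4946, 0.1379, 0.0844]
tool_rot: [0.971, 0.238, 0.0, -0.0]
ft_force: [-1.1, -0.5, 5.4]
grip_width: -0.0001
```

```bash
python3 - <<'E'
from workcell import imaging,bot
import cv2
a=imaging.camera("wrist");b=imaging.camera("scene")
cv2.imwrite("pics/w3.png",a[:,:,::-1]);cv2.imwrite("pics/s3.png",cv2.resize(b[140:290,235:395,::-1],None,fx=4,fy=4,interpolation=cv2.INTER_CUBIC))
o=bot.get_obs();print(o['eef_pos'],o['ft_force'])
E
```

```text
[0.49463525 0.1377379  0.08435905] [-0.36901503  0.52582459  5.53879846]
```

View pics/w3.png

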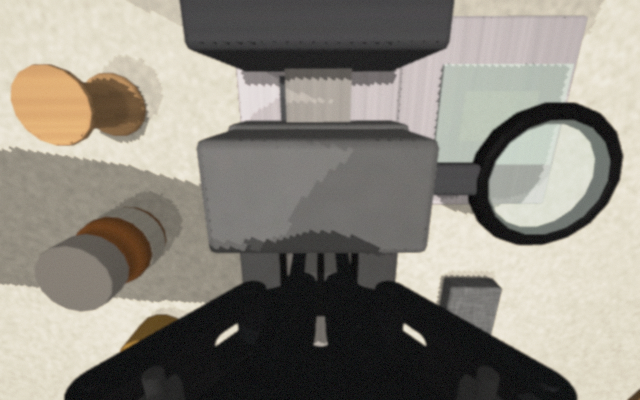

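View pics/s3.png

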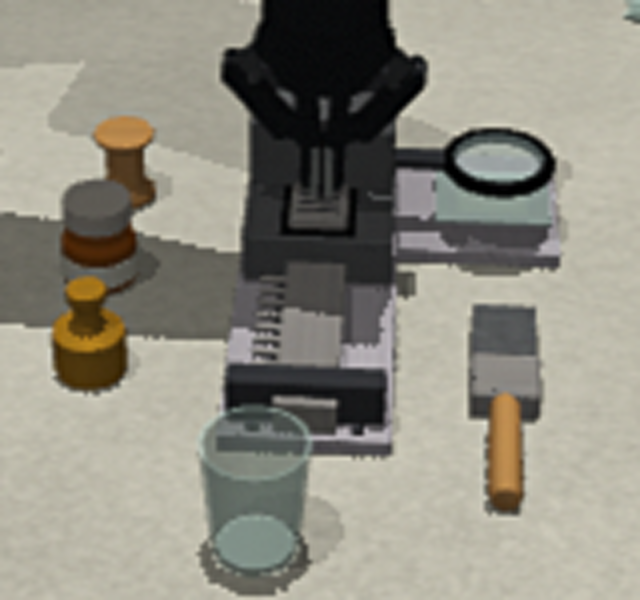

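The carriage followed with the button still down; the block is now at (320,195) in the wrist view, with a gap left to the stop. I'll continue and watch the force.

>>> carry_out:
  moves:
    - [0,-0.04,0,0,-1]
    - [0,-0.08,0,0,-1]
    - [0,-0.13,0,0,-1]
    - [0,-0.18,0,0,-1]
    - [0,-0.21,0,0,-1]
    - [0,-0.24,0,0,-1]
    - [0,-0.26,0,0,-1]
    - [0,-0.28,0,0,-1]
    - [0,-0.28,0,0,-1]

```text
clock: 7.65
eef_pos: [0.4818, 0.1622, 0.0844]
tool_rot: [0.971, 0.238, 0.0, 0.0]
ft_force: [-0.8, -0.3, 4.6]
grip_width: 0.0002
```

>>> carry_out:
  moves:
    - [0,-0.01,0,0,-1]
    - [0,-0.02,0,0,-1]
    - [0,-0.03,0,0,-1]
    - [0,-0.03,0,0,-1]

```text
clock: 8.05
eef_pos: [0.4811, 0.1638, 0.0845]
tool_rot: [0.971, 0.238, 0.001, 0.001]
ft_force: [0.9, -3.3, 5.3]
grip_width: 0.0004
```

>>> carry_out:
  moves:
    - [0,-0.01,0,0,-1]
    - [0,-0.02,0,0,-1]
    - [0,-0.03,0,0,-1]
    - [0,-0.03,0,0,-1]

```text
clock: 8.45
eef_pos: [0.4799, 0.1665, 0.0845]
tool_rot: [0.971, 0.238, 0.001, 0.001]
ft_force: [2.0, -2.8, 5.5]
grip_width: 0.0001
```

```bash
python3 - <<'E'
from workcell import imaging,bot
import cv2
a=imaging.camera("wrist")
cv2.imwrite("pics/w4.png",a[:,:,::-1])
o=bot.get_obs();print(o['eef_pos'],o['ft_force'])
E
```

```text
[0.47989606 0.16647875 0.08449846] [ 1.54788078 -2.87987547  5.23463417]
```

View pics/w4.png

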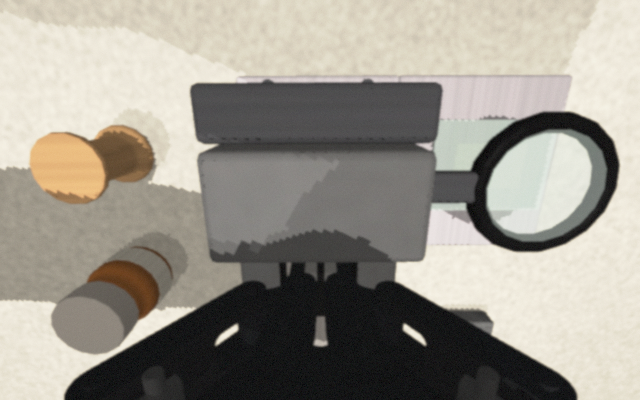

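The carriage looks to be at the stop: the gap at (320,145) has all but closed. The steady 3.3 N side force suggests the tips are now sliding on the pad. I'll push on to contact the block face to make sure.

>>> carry_out:
  moves:
    - [0,-0.01,0,0,-1]
    - [0,-0.02,0,0,-1]
    - [0,-0.03,0,0,-1]
    - [0,-0.03,0,0,-1]

```text
clock: 8.9
eef_pos: [0.4792, 0.168, 0.0846]
tool_rot: [0.971, 0.237, 0.001, 0.003]
ft_force: [3.1, -6.5, 4.9]
grip_width: -0.0002
```

>>> carry_out:
  moves:
    - [0,-0.01,0,0,-1]
    - [0,-0.02,0,0,-1]
    - [0,-0.02,0,0,-1]

```text
clock: 9.2
eef_pos: [0.4791, 0.168, 0.0846]
tool_rot: [0.972, 0.236, 0.002, 0.005]
ft_force: [6.8, -13.2, 4.5]
grip_width: -0.0
```

There is firm contact at 15 N with no further motion, so the carriage is at the stop. I'll ease the push a little and lift straight up.

>>> carry_out:
  moves:
    - [0,0.01,0,0,-1]
    - [0,0.02,-0.03,0,-1]
    - [0,0.02,-0.06,0,-1]
    - [0,0.02,-0.1,0,-1]
    - [0,0.02,-0.15,0,-1]
    - [0,0.05,-0.3,0,-1]
    - [0,0.05,-0.5,0,-1]
    - [0,0.05,-0.8,0,-1]
    - [0,0.05,-1,0,-1]
    - [0,0.05,-1,0,-1]

```text
clock: 10.2
eef_pos: [0.4803, 0.1679, 0.1863]
tool_rot: [0.971, 0.238, 0.002, -0.0]
ft_force: [0.0, 0.6, -0.1]
grip_width: -0.0001
```

>>> carry_out:
  moves:
    - [0,0.3,-0.2,0,-1]
    - [0,0.6,-0.4,0,-1]
    - [0,0.9,-0.4,0,-1]
    - [0,1,-0.4,0,-1]
    - [0,1,-0.4,0,-1]

```text
clock: 10.7
eef_pos: [0.5246, 0.0776, 0.2221]
tool_rot: [0.972, 0.237, -0.001, -0.0]
ft_force: [-0.7, 0.2, -0.5]
grip_width: -0.0005
```

```bash
python3 - <<'E'
from workcell import imaging,bot
import cv2,pickle
m=imaging.camera_model("wrist");pickle.dump(m,open("w5.pkl","wb"))
a=imaging.camera("wrist");b=imaging.camera("scene")
cv2.imwrite("pics/w5.png",a[:,:,::-1]);cv2.imwrite("pics/s5.png",cv2.resize(b[140:290,235:395,::-1],None,fx=4,fy=4,interpolation=cv2.INTER_CUBIC))
o=bot.get_obs();print(o['clock'],o['eef_pos'],o['ft_force'])
E
```

```text
10.8 [0.52391238 0.07906514 0.22236669] [-0.62421164  1.03874387 -0.38107329]
```

View pics/w5.png

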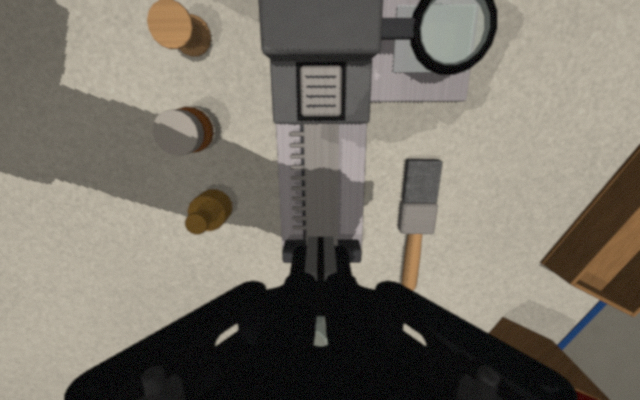

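View pics/s5.png

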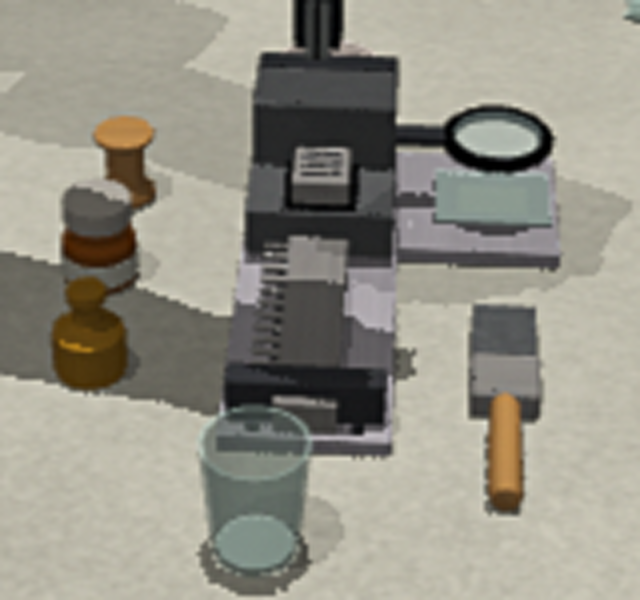

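The button is up again at (322,165) in the scene crop, and the block stands against the stop. I'll do one numeric check of the carriage position before handing in.

```bash
cat > chk.py <<'E'
exec(open('fit2.py').read().split("go([t]")[0])
def pose(sc,c0):
  A=np.array(sc,float)
  def r(p):
    P=A[:,:3]/1000;P[:,1]+=p[1]
    W=R.from_euler('z',np.radians(27.4)).apply(P)+B+R.from_euler('z',np.radians(27.4)).apply([p[0],0,0])
    return (proj(S,W)-(A[:,4:6]/4+np.array([235,140])-.375)).ravel()
  b=least_squares(r,[0,c0]);return b.x,abs(b.fun).max()
yaw=np.radians(27.4)
B=np.array([.53501,.05746,0])-R.from_euler('z',yaw).apply([0,.03175-.071,0])
print(pose(sc[:6],.03))
n=[(-18,-50,68,1,297,149),(18,-50,68,1,350,147),(-18,-92,68,1,291,187),(18,-92,68,1,349,184),(-46,-45,95,1,253,107),(46,-45,95,1,397,109)]
print(pose(n,.14))
E
python3 chk.py
```

```text
(array([0.00157064, 0.03019202]), np.float64(1.3695088387953263))
(array([0.00053083, 0.13673672]), np.float64(0.8310721838818438))
```

```bash
python3 - <<'E'
from workcell import imaging,bot,order
import cv2
b=imaging.camera("top")
cv2.imwrite("pics/t5.png",cv2.resize(b[140:290,200:400,::-1],None,fx=4,fy=4,interpolation=cv2.INTER_CUBIC))
E
```

```text
(no output)
```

View pics/t5.png

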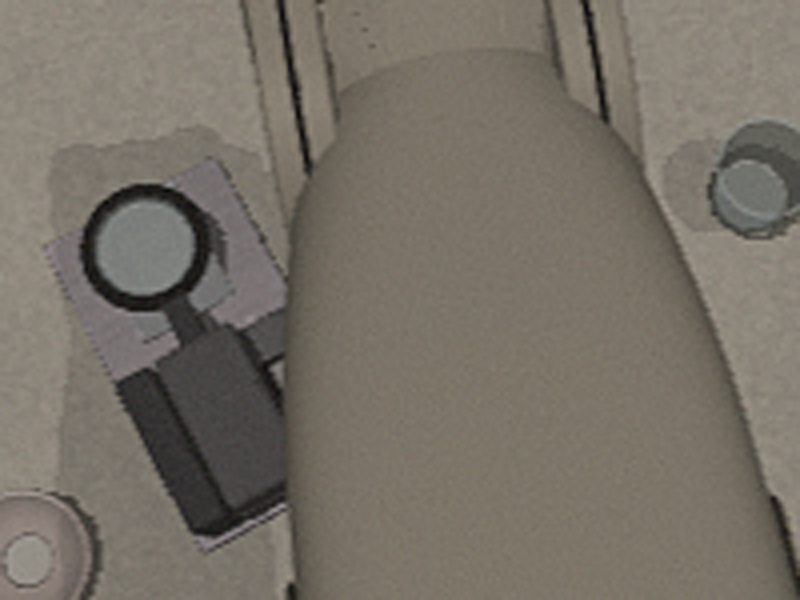

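The top view shows the lens over the slide at (147,247) and the carriage against the stop with no gap. I'll hand in.

```bash
python3 -c "
from workcell import order
print(order.job_done())"
```

```text
the job is handed in; nothing more can be done
None
```

The magnifier carriage is at the end stop with the lens over the glass slide, the button is up, and the arm is clear. I handed the job in about 11 s into the run; no verdict was reported.

- **What I did:** I pressed the button with the closed fingertips to about 7.7 mm, where the reading was 5.5 N. I kept it down and pushed the carriage about 108 mm. The tips then bore on the block face at about 15 N with no further movement. I lifted straight up so the button could spring back, then moved away.
- **Pictures:** The last ones show the button standing up, no visible gap between carriage and stop, and the lens over the slide. The bystanders in view have not moved. The spool, jar and brush were hidden or out of frame in the last top view but looked unmoved in the scene view just before.
- **Forces:** The wrist force was about zero at the end, so the robot was touching nothing.
- **Check that disagreed:** The final scene-camera fit put the carriage at 0.137 m, right at the 0.137 m limit and about 2 to 3 mm short of the 0.139–0.140 m locked range. That is about the camera error. The next pin back would be about 0.127 m, so I trusted the hard contact at the stop and the pictures.

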